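# Point out the bolt and the hole it belongs in

### The arm

A 6-joint arm with a two-finger parallel gripper is mounted at the origin on a cart in front of the work surface, level with it; the furniture and walls round the work are solid. World frame = base frame: x ahead of the robot, y to its left, z up, the work surface at z = 0. Lengths are in mm, angles in rad, forces in N, time in s.
With the tool pointing down it reaches from about 275 to 1000 mm from the base axis. Payload 8.4 kg.
Tool frame: the origin (TCP) lies midway between the tips of the shut fingers; the grasp point (between the pads) lies 19 mm behind it; z points along the fingers, y is the line along which they close (so a half turn about z gives the same grasp; the last joint's range is limited). The gripper opens to 85 mm and grips with 20 to 120 N. Pads are 22 mm wide; open, the fingers measure 114 mm over their backs; the gripper's body (76 mm by 85 mm) begins 54 mm behind the grasp point. The pads swing forward as they close: fully open they stand 13 mm farther back than shut.
Start: joints at [-1.198, 0.353, 1.633, -0, 1.155, -0.002], TCP at [228.803, -581.616, 231.281] pointing down, gripper open.
Joint ranges: [-2.63, 2.63], [-0.92, 2.1], [0.06, 2.66], [-1.3, 4.44], [0, 2.69], [-3.02, 3.02]. Speed limits (rad/s): [2.22, 2.22, 2.79, 3.14, 3.14, 3.14].

### API

Orientations are given as [roll, pitch, yaw] about the fixed x, y, z axes, in that order (R = Rz(yaw) Ry(pitch) Rx(roll)).
In Python, from rig import monitor, imaging, r gives the robot as it stands.
- The arm moves only by the tool drive_tool, never from a script. Its argument "plan" is a list of rows, each an object of numbers: "x", "y", "z": the shift along the tool's x, y, z in units of 50 mm (1.0 is 50 mm); "ax", "ay", "az": the turn, a rotation vector about the tool's x, y, z in units of 6 degrees (1.0 is 6 degrees); "hand": the finger opening in mm, from 0 to 85.4. In form: [{"x": .., "y": .., "z": .., "ax": .., "ay": .., "az": .., "hand": ..}, ...]. A call has 1 to 8 rows; each row is the pose to reach, as a shift and turn from the pose commanded when the call began, along the tool's axes at that moment; what a row does not reach only later rows make up. A row lasts 1/10 s, in which the tool goes at most 50 mm and 8.59 degrees, less where a joint would pass 70% of its speed; a pose out of reach is approached as far as the arm can. A call with a gripper value outside its range is refused whole. The fingers move at their own pace and stop on an object; "grip_force" is the grip in N (left out, the last holds). Time passes only in rows, so rows that repeat a pose let the fingers close. It gives the time, the measured TCP pose, the force, the opening and the grip force at its end, in the units of the state.
- monitor.sense(): the state, without advancing time (a new reading comes with each control period).
- imaging.grab_frame(name): name is "scene" or "top" or "wrist"; returns the picture (420x560x3 uint8, red, green, blue); there is no depth.
- imaging.camera_info(name): a dict with "mtx" (3x3 intrinsics, pixels), "R" (3x3) and "t" (3): a world point X has camera coordinates R X + t. Camera axes: x right, y down, z forward; pixel columns grow to the right and rows downward; lengths in mm; the calibration is good to about 2 mm. A picture is of the moment at which its call begins: read the wrist's pose just before it. camera_info takes no time and is no camera call; for the wrist camera it gives the pose at the moment of the call.
- r.sign_off(): hands the job in; it is judged then, once.
The state is a dict: "clock": time; "qpos": joint angles; "qvel": joint speeds; "joint_efforts": joint torques, N m; "eef_pos": TCP position; "tcp_rot": TCP orientation; "contact_force": force on the tool from outside, world axes, zero at the start; "wrist_torque": the same for the moment, N m; "opening": opening from 0.0 (shut) to 1.0 (fully open); "grasp_force": force on a finger pad.
Only numpy, scipy, OpenCV 4.12 (cv2) and the standard library are available. Lean on these libraries where they do the work, as an engineer would, in place of code of your own. Each camera call takes 0.05 s, during which the arm holds its last target. There are 200 camera calls.

### The job

Show your workmate which bolt is missing from the post foot, by pointing only: bring the fingertips just above the tip of the longest of the three bolts that stand loose on the left front part of the table, at most 4 cm over it, and stay there for two seconds; then do the same over the one corner hole of the post foot that has no bolt in it. Touch and move nothing, and never point at the short bolts or at the bolts already fitted. Raise the fingertips at least 15 cm above the table after each pointing, to pass over the things and to finish clear of them.

Things in the scene. Friction and masses are not known exactly. Their poses are not given: they have to be found in the camera images.
- long_bolt_top (a point): the tip (upper end) of the longest of three loose steel hex bolts standing upright on their heads, threaded shank up: 51 mm tall, shank 10 mm thick, head 17 mm wide and 6 mm high on the table; z up. The three bolts stand left of the post foot, on the front half of the table (the bolts by the vice at the back do not count), 60 mm or more apart, and which stands where changes. First thing to point at
- short_bolt_a_top (a point): the tip (upper end) of a short loose bolt standing on its head: the same kind, but only 24 mm tall. Not to be pointed at
- short_bolt_b_top (a point): the tip (upper end) of the other short loose bolt, also 24 mm tall. Not to be pointed at
- empty_hole (a point): the centre of the mouth, on the steel plate's upper face (24 mm above the table), of the one empty corner hole of the post foot, 13 mm in diameter, going through plate and board; z up. Second thing to point at
- fitted_bolt_0 (a point): the top of the hex head (17 mm wide, on a 21 mm washer, 9 mm above the plate, 33 mm above the table) of a bolt already fitted in the post foot, at a corner next to the empty one. Not to be pointed at
- fitted_bolt_1 (a point): the same for the fitted bolt at the corner diagonally opposite the empty hole. Not to be pointed at
- fitted_bolt_2 (a point): the same for the fitted bolt at the other corner next to the empty one. Not to be pointed at
- post_foot: the post foot, loose on the table, turned any way round: a grey metal plate 150x150x6 mm on a wooden board 180x180x18 mm, with a square open socket 46 mm wide in the middle that rises to 64 mm above the table, and four bolt holes at the corners, 112 mm apart along the sides. Origin under its centre, on the table; z up, the empty hole is 56 mm along +x and 56 mm along +y
- long_bolt: the long bolt itself; origin under its head, on the table
- short_bolt_a: a short bolt itself; origin under its head, on the table
- short_bolt_b: the other short bolt itself; origin under its head, on the table
- tape_measure: a tape measure, 38x77x63 mm, standing behind the bolts, to be left alone; origin under its centre
- spanner: a loose combination spanner, 31x193x6 mm, lying on the robot's side of the post foot, to be left alone; origin under its centre
- ratchet: a loose ratchet handle, 39x256x30 mm, lying behind the post foot, to be left alone; origin under its centre

How it is judged:
By the outcome, as a careful person would: the job done as asked, in the order asked, and still so for the second after the job is handed in, with the robot touching nothing.
It also fails if it takes over 51 s, if anything falls off the work surface, if the arm or the gripper's body presses on something with over 40 N, if the wrist force passes 120 N, or if a joint passes its speed limit or range.

## Working session

There is one attempt and no reset: what is moved stays moved. The work goes in short steps, Python scripts to look and compute and a tool call to move; the robot and the scene stay as the last step left them, time stands still between calls to the robot, and variables do not carry over. Pictures are saved under pics/ and viewed, at most 10 in all, crops included, and the job is handed in when it is done.

Besides the shell and the picture viewer there is one more tool, called after "Request:" as name(argument=value, ...), one argument or row to a line, values as JSON. drive_tool: Moves the arm, as the interface text tells. Its arguments: {"type":"object","properties":{"plan":{"type":"array","items":{"type":"object","properties":{"x":{"type":"number"},"y":{"type":"number"},"z":{"type":"number"},"ax":{"type":"number"},"ay":{"type":"number"},"az":{"type":"number"},"hand":{"type":"number"}}}},"grip_force":{"type":"number"}},"required":["plan"]}

```bash
mkdir -p pics; python3 - <<'E'
from rig import monitor, imaging, r
import cv2
for n in("top","scene"):
    im=imaging.grab_frame(n); cv2.imwrite(f"pics/{n}1.png",cv2.resize(im[:,:,::-1],(800,600),interpolation=cv2.INTER_CUBIC))
    c=imaging.camera_info(n); print(n,c)
s=monitor.sense(); print(s["clock"],s["eef_pos"],s["tcp_rot"])
E
```

```text
top {'mtx': array([[485.65135736,   0.        , 288.01676837],
       [  0.        , 485.65135736, 217.08471391],
       [  0.        ,   0.        ,   1.        ]]), 'R': array([[ 0.01208014, -0.99990056,  0.00727638],
       [-0.98996587, -0.01298407, -0.14070891],
       [ 0.1407894 , -0.00550358, -0.99002427]]), 't': array([ -26.38195434,  564.56676417, 1268.41249233])}
scene {'mtx': array([[528.88089212,   0.        , 272.51816273],
       [  0.        , 528.88089212, 210.34853737],
       [  0.        ,   0.        ,   1.        ]]), 'R': array([[-0.88969095, -0.45656183,  0.00114492],
       [-0.27865472,  0.5410178 , -0.79350569],
       [ 0.36166499, -0.70629387, -0.60856175]]), 't': array([ 494.53854386,  215.59939389, 1244.74342744])}
0.1 [ 228.63402184 -581.21489712  230.62570747] [-3.14031312e+00 -1.70643570e-06  3.74762154e-01]
```

View pics/top1.png

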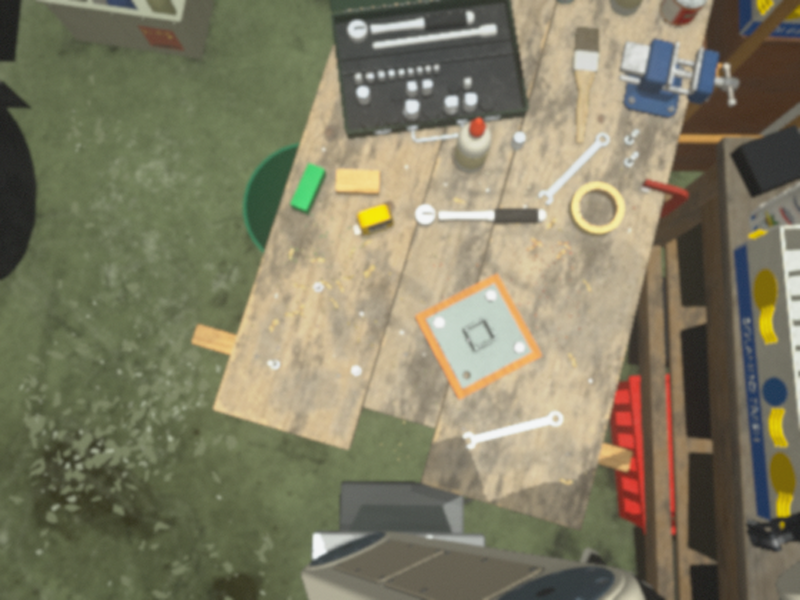

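View pics/scene1.png

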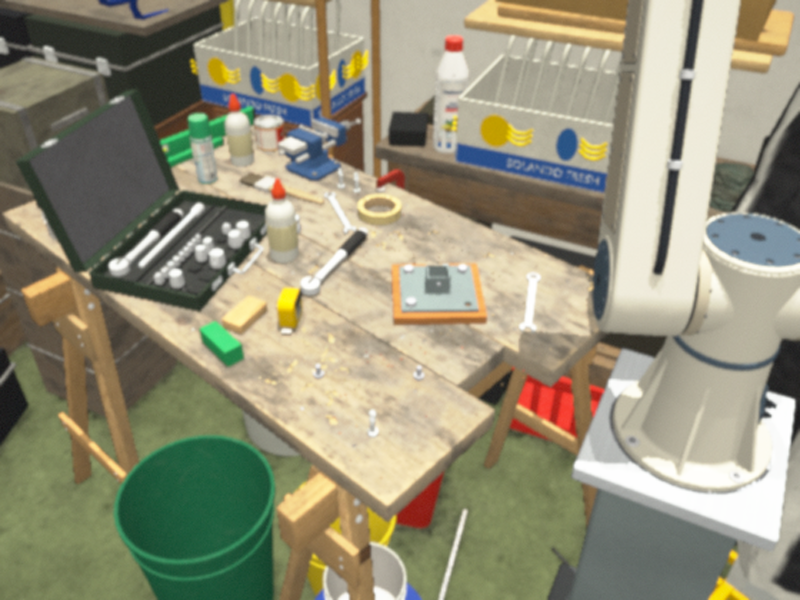

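The top view shows loose bolts at (318,287), (273,364) and (356,370), and the dark empty hole at about (467,375). In the scene view the tall bolt is at about (373,422). I'll work out positions and enlarge those areas.

```bash
cat > h.py <<'E'
import numpy as np
from rig import imaging
def back(c,u,v,z):
    d=c["R"].T@np.linalg.inv(c["mtx"])@[u,v,1]; o=-c["R"].T@c["t"]
    return o+d*(z-o[2])/d[2]
def proj(c,X):
    p=c["mtx"]@(c["R"]@np.array(X,float)+c["t"]); return p[:2]/p[2]
E
python3 - <<'E'
from h import *
import cv2
t,s=[imaging.camera_info(n) for n in("top","scene")]
for u,v in((318,287),(273,364),(356,370)):
    X=back(t,u*.7,v*.7,10); print(X, proj(s,X)/.7)
print(back(t,467*.7,375*.7,24), [back(t,u*.7,v*.7,33).round() for u,v in((439,323),(491,295),(519,348))])
print(back(s,373*.7,434*.7,0),back(s,373*.7,412*.7,51))
a=cv2.imread("pics/top1.png"); b=cv2.imread("pics/scene1.png")
A=cv2.resize(a[270:410,250:390],(400,400),interpolation=3);B=cv2.resize(a[270:410,410:550],(400,400),interpolation=3)
cv2.imwrite("pics/c.png",np.hstack([A,B]))
cv2.imwrite("pics/d.png",cv2.resize(b[340:460,290:450],(800,600),interpolation=3))
E
```

```text
[611.97808494 162.10559588  10.        ] [319.71900607 370.59772871]
[461.95589897 243.1567118   10.        ] [372.49605113 429.37622319]
[452.52191014  84.81005305  10.        ] [419.26753746 372.23012779]
[ 444.96940916 -125.56753257   24.        ] [array([542., -72.,  33.]), array([ 597., -170.,   33.]), array([ 496., -223.,   33.])]
[ 4.60894640e+02  2.43650062e+02 -1.13686838e-13] [460.48008074 243.12850564  51.        ]
```

View pics/c.png

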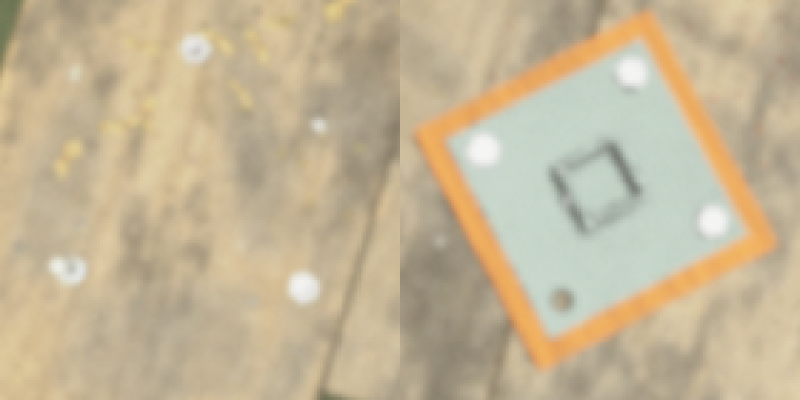

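View pics/d.png

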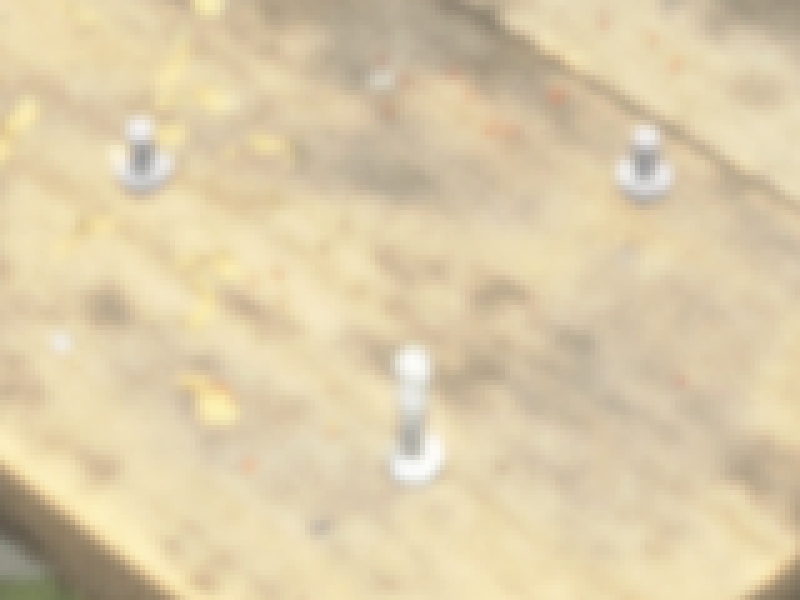

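The tall bolt is the left one: tip at about (460.5, 243, 51), and both views agree. The empty hole is the near corner, at about (444, -125, 24), consistent with the diagonal through the fitted bolts. Next I close the fingers and move high over the bolt.

Request:
drive_tool(
  plan=[
    {"x": 10.35, "y": -13.65, "hand": 0},
    {"x": 10.35, "y": -13.65, "hand": 0},
    {"x": 10.35, "y": -13.65, "hand": 0},
    {"x": 10.35, "y": -13.65, "hand": 0},
    {"x": 10.35, "y": -13.65, "hand": 0},
    {"x": 10.35, "y": -13.65, "hand": 0},
    {"x": 10.35, "y": -13.65, "hand": 0},
    {"x": 10.35, "y": -13.65, "hand": 0},
  ],
)

```text
invalid input
```

Request:
drive_tool(
  plan=[
    {"x": 0.6, "y": -0.8, "z": 0, "ax": 0, "ay": 0, "az": 0, "hand": 0},
    {"x": 1.2, "y": -1.6, "z": 0, "ax": 0, "ay": 0, "az": 0, "hand": 0},
    {"x": 1.8, "y": -2.4, "z": 0, "ax": 0, "ay": 0, "az": 0, "hand": 0},
    {"x": 2.4, "y": -3.2, "z": 0, "ax": 0, "ay": 0, "az": 0, "hand": 0},
    {"x": 3.0, "y": -4.0, "z": 0, "ax": 0, "ay": 0, "az": 0, "hand": 0},
    {"x": 3.6, "y": -4.8, "z": 0, "ax": 0, "ay": 0, "az": 0, "hand": 0},
    {"x": 4.2, "y": -5.6, "z": 0, "ax": 0, "ay": 0, "az": 0, "hand": 0},
    {"x": 4.8, "y": -6.4, "z": 0, "ax": 0, "ay": 0, "az": 0, "hand": 0},
  ],
)

```text
clock: 0.9
eef_pos: [334.9, -194.1, 231.3]
tcp_rot: [3.142, -0.0, 0.374]
contact_force: [1.7, -0.7, 0.5]
opening: -0.001
grasp_force: 0.0
```

Request:
drive_tool(
  plan=[
    {"x": 0.6, "y": -0.8, "z": 0, "ax": 0, "ay": 0, "az": 0, "hand": 0},
    {"x": 1.2, "y": -1.6, "z": 0, "ax": 0, "ay": 0, "az": 0, "hand": 0},
    {"x": 1.8, "y": -2.4, "z": 0, "ax": 0, "ay": 0, "az": 0, "hand": 0},
    {"x": 2.4, "y": -3.2, "z": 0, "ax": 0, "ay": 0, "az": 0, "hand": 0},
    {"x": 3.0, "y": -4.0, "z": 0, "ax": 0, "ay": 0, "az": 0, "hand": 0},
    {"x": 3.6, "y": -4.8, "z": 0, "ax": 0, "ay": 0, "az": 0, "hand": 0},
    {"x": 4.2, "y": -5.6, "z": 0, "ax": 0, "ay": 0, "az": 0, "hand": 0},
    {"x": 4.8, "y": -6.4, "z": 0, "ax": 0, "ay": 0, "az": 0, "hand": 0},
  ],
)

```text
clock: 1.7
eef_pos: [441.1, 191.9, 231.2]
tcp_rot: [3.141, -0.0, 0.375]
contact_force: [0.8, -0.1, -0.1]
opening: 0.001
grasp_force: 0.0
```

```bash
python3 - <<'E'
from h import *
from rig import monitor
import cv2
from scipy.spatial.transform import Rotation as Ro
s=monitor.sense(); c=imaging.camera_info("wrist"); im=imaging.grab_frame("wrist")
cv2.imwrite("pics/w1.png",im[:,:,::-1])
print(s["clock"],s["eef_pos"],proj(c,[460.5,243,51]),proj(c,[460.5,243,0]))
print(Ro.from_euler("xyz",s["tcp_rot"]).inv().apply(np.array([460.5,243,131])-s["eef_pos"])/50)
np.savez("pics/w1.npz",**c)
E
```

```text
1.7 [441.09721098 191.9423637  231.21051972] [239.93228266 144.94340751] [245.94483501 139.52371368]
[ 0.7353317  -0.80802457  2.00414148]
```

View pics/w1.png

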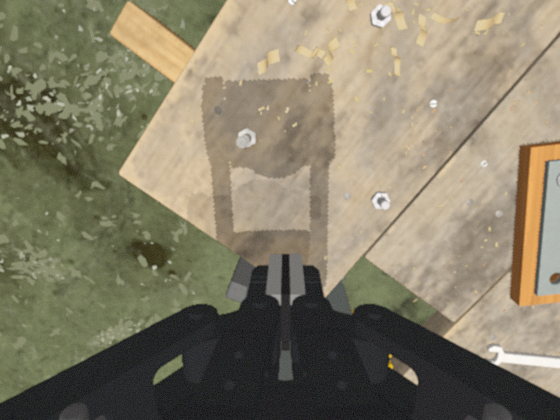

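The wrist view shows the long bolt with its head at (246,138) and tip at about (241,143), as predicted at (246,139.5) and (240,145). I'll go over it and down to 20 mm above the tip.

Request:
drive_tool(
  plan=[
    {"x": 0.4, "y": -0.4, "z": 0, "hand": 0},
    {"x": 0.74, "y": -0.82, "z": 0, "hand": 0},
    {"x": 0.74, "y": -0.82, "z": 0.8, "hand": 0},
    {"x": 0.74, "y": -0.82, "z": 1.5, "hand": 0},
    {"x": 0.74, "y": -0.82, "z": 2.1, "hand": 0},
    {"x": 0.74, "y": -0.82, "z": 2.6, "hand": 0},
    {"x": 0.74, "y": -0.82, "z": 3.0, "hand": 0},
    {"x": 0.74, "y": -0.82, "z": 3.2, "hand": 0},
  ],
)

```text
invalid input
```

```bash
python3 - <<'E'
from h import *
from rig import monitor
import cv2
c=imaging.camera_info("scene"); im=imaging.grab_frame("scene");t=imaging.grab_frame("top")
s=monitor.sense();print(s["clock"],s["eef_pos"],proj(c,s["eef_pos"]))
f=lambda a,x,y:cv2.resize(a[y-45:y+45,x-30:x+30,::-1],(400,600),interpolation=3)
cv2.imwrite("pics/p1.png",np.hstack([f(im,261,290),f(t,191,254)]))
E
```

```text
1.85 [441.36298522 192.19941934 230.85510668] [279.25746758 216.63529682]
```

View pics/p1.png

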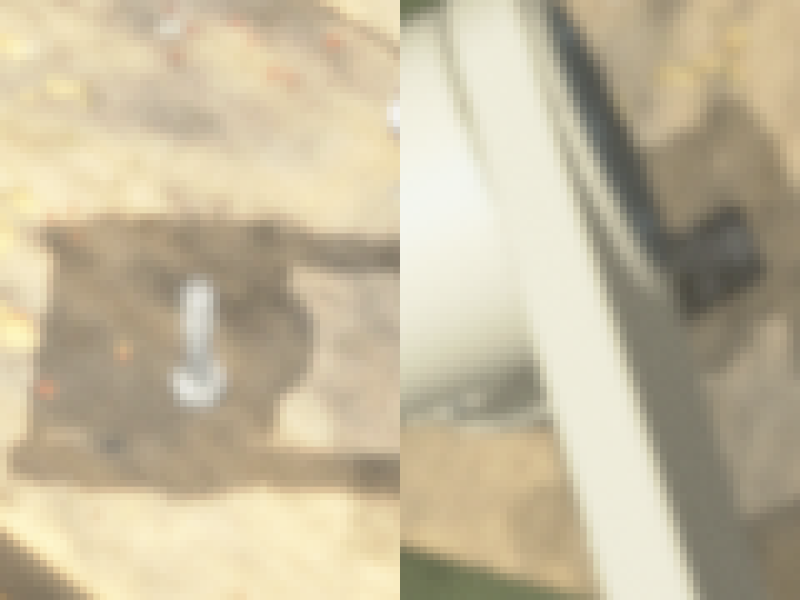

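The move was refused because every row needs all its keys; the picture shows the bolt still upright (tip at scene pixel (261,288)) under the gripper's shadow. I'll resend it with all keys.

Request:
drive_tool(
  plan=[
    {"x": 0.4, "y": -0.4, "z": 0, "ax": 0, "ay": 0, "az": 0, "hand": 0},
    {"x": 0.74, "y": -0.82, "z": 0, "ax": 0, "ay": 0, "az": 0, "hand": 0},
    {"x": 0.74, "y": -0.82, "z": 0.8, "ax": 0, "ay": 0, "az": 0, "hand": 0},
    {"x": 0.74, "y": -0.82, "z": 1.5, "ax": 0, "ay": 0, "az": 0, "hand": 0},
    {"x": 0.74, "y": -0.82, "z": 2.1, "ax": 0, "ay": 0, "az": 0, "hand": 0},
    {"x": 0.74, "y": -0.82, "z": 2.6, "ax": 0, "ay": 0, "az": 0, "hand": 0},
    {"x": 0.74, "y": -0.82, "z": 3.0, "ax": 0, "ay": 0, "az": 0, "hand": 0},
    {"x": 0.74, "y": -0.82, "z": 3.2, "ax": 0, "ay": 0, "az": 0, "hand": 0},
  ],
)

```text
clock: 2.65
eef_pos: [459.4, 239.7, 69.5]
tcp_rot: [3.141, 0.003, 0.374]
contact_force: [-0.1, 0.7, 0.6]
opening: 0.001
grasp_force: 0.0
```

```bash
python3 - <<'E'
from h import *
from rig import monitor
import cv2
im=imaging.grab_frame("scene")
s=monitor.sense();print(s["clock"],s["eef_pos"],s["contact_force"])
cv2.imwrite("pics/p2.png",cv2.resize(im[230:320,200:320,::-1],(800,600),interpolation=3))
E
```

```text
2.7 [459.17975209 239.66231771  68.98674952] [ 0.09789281 -1.73935775 -1.10585182]
```

View pics/p2.png

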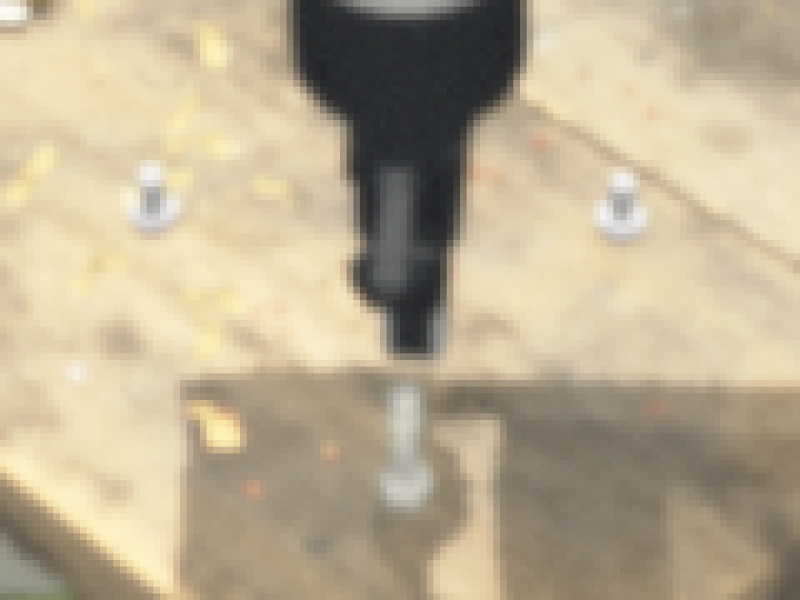

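The closed fingertips end at crop (415,355), just over the bolt tip at (405,385), with a clear gap. I'll make a 3 mm correction and dwell.

Request:
drive_tool(
  plan=[
    {"x": 0.04, "y": -0.05, "z": 0, "ax": 0, "ay": 0, "az": 0, "hand": 0},
    {"x": 0.04, "y": -0.05, "z": 0, "ax": 0, "ay": 0, "az": 0, "hand": 0},
    {"x": 0.04, "y": -0.05, "z": 0, "ax": 0, "ay": 0, "az": 0, "hand": 0},
    {"x": 0.04, "y": -0.05, "z": 0, "ax": 0, "ay": 0, "az": 0, "hand": 0},
    {"x": 0.04, "y": -0.05, "z": 0, "ax": 0, "ay": 0, "az": 0, "hand": 0},
    {"x": 0.04, "y": -0.05, "z": 0, "ax": 0, "ay": 0, "az": 0, "hand": 0},
    {"x": 0.04, "y": -0.05, "z": 0, "ax": 0, "ay": 0, "az": 0, "hand": 0},
    {"x": 0.04, "y": -0.05, "z": 0, "ax": 0, "ay": 0, "az": 0, "hand": 0},
  ],
)

```text
clock: 3.5
eef_pos: [461.5, 244.4, 71.3]
tcp_rot: [-3.142, 0.0, 0.375]
contact_force: [-0.1, -0.0, 0.4]
opening: -0.001
grasp_force: 0.0
```

Request:
drive_tool(
  plan=[
    {"x": 0, "y": 0, "z": 0, "ax": 0, "ay": 0, "az": 0, "hand": 0},
    {"x": 0, "y": 0, "z": 0, "ax": 0, "ay": 0, "az": 0, "hand": 0},
    {"x": 0, "y": 0, "z": 0, "ax": 0, "ay": 0, "az": 0, "hand": 0},
    {"x": 0, "y": 0, "z": 0, "ax": 0, "ay": 0, "az": 0, "hand": 0},
    {"x": 0, "y": 0, "z": 0, "ax": 0, "ay": 0, "az": 0, "hand": 0},
    {"x": 0, "y": 0, "z": 0, "ax": 0, "ay": 0, "az": 0, "hand": 0},
    {"x": 0, "y": 0, "z": 0, "ax": 0, "ay": 0, "az": 0, "hand": 0},
    {"x": 0, "y": 0, "z": 0, "ax": 0, "ay": 0, "az": 0, "hand": 0},
  ],
)

```text
clock: 4.3
eef_pos: [461.5, 244.5, 71.3]
tcp_rot: [-3.142, 0.0, 0.375]
contact_force: [-0.3, -0.8, 0.4]
opening: 0.002
grasp_force: 0.0
```

Request:
drive_tool(
  plan=[
    {"x": 0, "y": 0, "z": 0, "ax": 0, "ay": 0, "az": 0, "hand": 0},
    {"x": 0, "y": 0, "z": 0, "ax": 0, "ay": 0, "az": 0, "hand": 0},
    {"x": 0, "y": 0, "z": 0, "ax": 0, "ay": 0, "az": 0, "hand": 0},
    {"x": 0, "y": 0, "z": 0, "ax": 0, "ay": 0, "az": 0, "hand": 0},
    {"x": 0, "y": 0, "z": 0, "ax": 0, "ay": 0, "az": 0, "hand": 0},
    {"x": 0, "y": 0, "z": 0, "ax": 0, "ay": 0, "az": 0, "hand": 0},
    {"x": 0, "y": 0, "z": 0, "ax": 0, "ay": 0, "az": 0, "hand": 0},
    {"x": 0, "y": 0, "z": 0, "ax": 0, "ay": 0, "az": 0, "hand": 0},
  ],
)

```text
clock: 5.1
eef_pos: [461.5, 244.4, 71.3]
tcp_rot: [-3.142, 0.0, 0.375]
contact_force: [-0.6, 0.2, -0.7]
opening: -0.0
grasp_force: 0.0
```

Request:
drive_tool(
  plan=[
    {"x": 0, "y": 0, "z": 0, "ax": 0, "ay": 0, "az": 0, "hand": 0},
    {"x": 0, "y": 0, "z": 0, "ax": 0, "ay": 0, "az": 0, "hand": 0},
    {"x": 0, "y": 0, "z": 0, "ax": 0, "ay": 0, "az": 0, "hand": 0},
    {"x": 0, "y": 0, "z": 0, "ax": 0, "ay": 0, "az": 0, "hand": 0},
    {"x": 0, "y": 0, "z": 0, "ax": 0, "ay": 0, "az": 0, "hand": 0},
    {"x": 0, "y": 0, "z": 0, "ax": 0, "ay": 0, "az": 0, "hand": 0},
    {"x": 0, "y": 0, "z": 0, "ax": 0, "ay": 0, "az": 0, "hand": 0},
    {"x": 0, "y": 0, "z": 0, "ax": 0, "ay": 0, "az": 0, "hand": 0},
  ],
)

```text
clock: 5.9
eef_pos: [461.6, 244.4, 71.3]
tcp_rot: [-3.142, -0.0, 0.375]
contact_force: [-0.0, -0.4, 0.0]
opening: -0.002
grasp_force: 0.0
```

Request:
drive_tool(
  plan=[
    {"x": 0, "y": 0, "z": -0.8, "ax": 0, "ay": 0, "az": 0, "hand": 0},
    {"x": 0, "y": 0, "z": -1.6, "ax": 0, "ay": 0, "az": 0, "hand": 0},
    {"x": 0, "y": 0, "z": -2.4, "ax": 0, "ay": 0, "az": 0, "hand": 0},
    {"x": 0, "y": 0, "z": -3.0, "ax": 0, "ay": 0, "az": 0, "hand": 0},
    {"x": 0, "y": 0, "z": -3.0, "ax": 0, "ay": 0, "az": 0, "hand": 0},
  ],
)

```text
clock: 6.4
eef_pos: [463.8, 245.6, 225.7]
tcp_rot: [-3.141, -0.008, 0.375]
contact_force: [-0.1, -0.1, 0.2]
opening: 0.004
grasp_force: 0.0
```

Request:
drive_tool(
  plan=[
    {"x": -0.38, "y": 0.845, "z": 0, "ax": 0, "ay": 0, "az": 0, "hand": 0},
    {"x": -0.76, "y": 1.69, "z": 0, "ax": 0, "ay": 0, "az": 0, "hand": 0},
    {"x": -1.14, "y": 2.535, "z": 0, "ax": 0, "ay": 0, "az": 0, "hand": 0},
    {"x": -1.52, "y": 3.38, "z": 0, "ax": 0, "ay": 0, "az": 0, "hand": 0},
    {"x": -1.9, "y": 4.225, "z": 0, "ax": 0, "ay": 0, "az": 0, "hand": 0},
    {"x": -2.28, "y": 5.07, "z": 0, "ax": 0, "ay": 0, "az": 0, "hand": 0},
    {"x": -2.66, "y": 5.915, "z": 0, "ax": 0, "ay": 0, "az": 0, "hand": 0},
    {"x": -3.04, "y": 6.76, "z": 0, "ax": 0, "ay": 0, "az": 0, "hand": 0},
  ],
)

```text
clock: 7.2
eef_pos: [443.0, -127.5, 220.6]
tcp_rot: [-3.141, 0.0, 0.375]
contact_force: [0.7, -0.1, 1.1]
opening: 0.001
grasp_force: 0.0
```

Request:
drive_tool(
  plan=[
    {"x": 0, "y": 0, "z": 0, "ax": 0, "ay": 0, "az": 0, "hand": 0},
    {"x": 0, "y": 0, "z": 0, "ax": 0, "ay": 0, "az": 0, "hand": 0},
    {"x": 0, "y": 0, "z": 0, "ax": 0, "ay": 0, "az": 0, "hand": 0},
  ],
)

```text
clock: 7.5
eef_pos: [443.5, -125.0, 220.7]
tcp_rot: [-3.141, 0.001, 0.375]
contact_force: [0.3, 0.3, 0.4]
opening: 0.001
grasp_force: 0.0
```

```bash
python3 - <<'E'
from h import *
from rig import monitor
import cv2
s=monitor.sense(); c=imaging.camera_info("wrist"); im=imaging.grab_frame("wrist")
cv2.imwrite("pics/w2.png",im[:,:,::-1])
print(s["clock"],s["eef_pos"],proj(c,[444,-125.5,24]),[proj(c,X) for X in ([542,-72,33],[496,-223,33])])
E
```

```text
7.5 [ 443.50959755 -124.97624168  220.71259807] [285.72287932 180.72158474] [array([269.6115351 ,  56.90943509]), array([402.49601032, 169.45075638])]
```

View pics/w2.png

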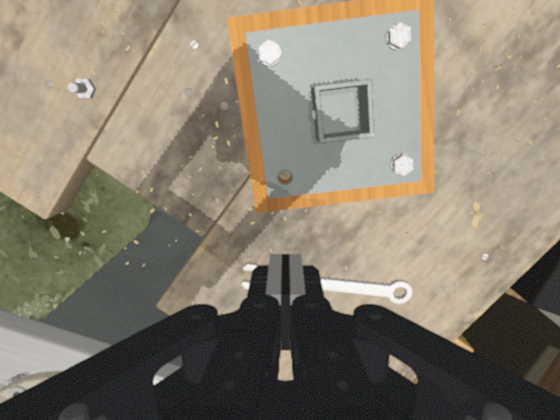

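The wrist view shows the empty hole at (285,176), predicted at (286,181). The foot is unmoved, and the offset is only about 4 mm along tool x, so I'll correct by 2.5 mm. Then down to 20 mm above the plate, dwell and rise.

Request:
drive_tool(
  plan=[
    {"x": 0.05, "y": 0, "z": 0.8, "ax": 0, "ay": 0, "az": 0, "hand": 0},
    {"x": 0.05, "y": 0, "z": 1.5, "ax": 0, "ay": 0, "az": 0, "hand": 0},
    {"x": 0.05, "y": 0, "z": 2.1, "ax": 0, "ay": 0, "az": 0, "hand": 0},
    {"x": 0.05, "y": 0, "z": 2.6, "ax": 0, "ay": 0, "az": 0, "hand": 0},
    {"x": 0.05, "y": 0, "z": 3.0, "ax": 0, "ay": 0, "az": 0, "hand": 0},
    {"x": 0.05, "y": 0, "z": 3.3, "ax": 0, "ay": 0, "az": 0, "hand": 0},
    {"x": 0.05, "y": 0, "z": 3.5, "ax": 0, "ay": 0, "az": 0, "hand": 0},
    {"x": 0.05, "y": 0, "z": 3.5, "ax": 0, "ay": 0, "az": 0, "hand": 0},
  ],
)

```text
clock: 8.35
eef_pos: [445.6, -123.7, 45.3]
tcp_rot: [-3.14, 0.002, 0.377]
contact_force: [0.2, 0.3, -0.3]
opening: 0.001
grasp_force: 0.0
```

```bash
python3 - <<'E'
from h import *
from rig import monitor
import cv2
c=imaging.camera_info("scene");im=imaging.grab_frame("scene")
s=monitor.sense();print(s["clock"],s["eef_pos"],s["contact_force"],(proj(c,s["eef_pos"])-[250,160])*6.667)
cv2.imwrite("pics/p3.png",cv2.resize(im[160:250,250:370,::-1],(800,600),interpolation=3))
E
```

```text
8.4 [ 446.07557042 -124.01090796   46.06922416] [-0.39621422  0.8875176   0.288903  ] [521.44601581 305.96174357]
```

View pics/p3.png

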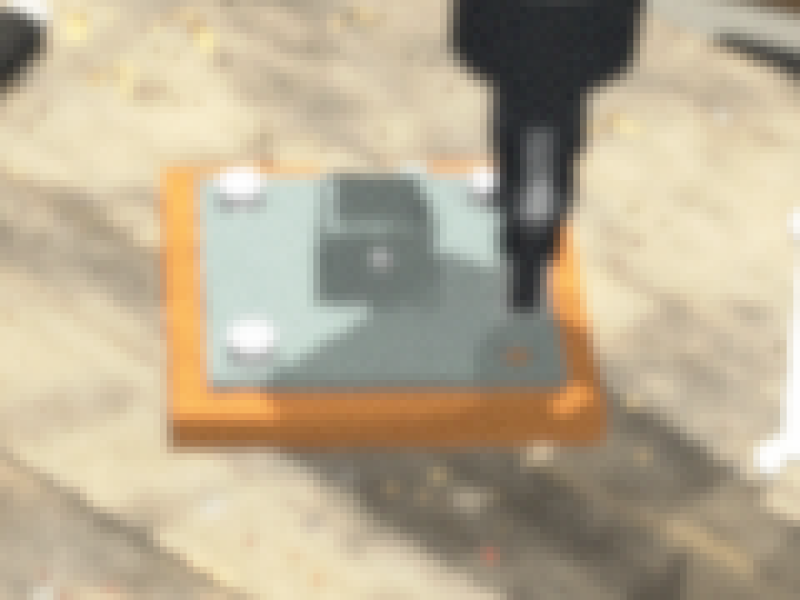

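The fingertips end at crop (525,308), right above the hole at (517,355), and nothing is being touched. Now the dwell, then rise.

Request:
drive_tool(
  plan=[
    {"x": 0, "y": 0, "z": 0, "ax": 0, "ay": 0, "az": 0, "hand": 0},
    {"x": 0, "y": 0, "z": 0, "ax": 0, "ay": 0, "az": 0, "hand": 0},
    {"x": 0, "y": 0, "z": 0, "ax": 0, "ay": 0, "az": 0, "hand": 0},
    {"x": 0, "y": 0, "z": 0, "ax": 0, "ay": 0, "az": 0, "hand": 0},
    {"x": 0, "y": 0, "z": 0, "ax": 0, "ay": 0, "az": 0, "hand": 0},
    {"x": 0, "y": 0, "z": 0, "ax": 0, "ay": 0, "az": 0, "hand": 0},
    {"x": 0, "y": 0, "z": 0, "ax": 0, "ay": 0, "az": 0, "hand": 0},
    {"x": 0, "y": 0, "z": 0, "ax": 0, "ay": 0, "az": 0, "hand": 0},
  ],
)

```text
clock: 9.2
eef_pos: [446.1, -124.8, 46.3]
tcp_rot: [-3.142, 0.0, 0.375]
contact_force: [-0.8, 0.0, 0.3]
opening: 0.002
grasp_force: 0.0
```

Request:
drive_tool(
  plan=[
    {"x": 0, "y": 0, "z": 0, "ax": 0, "ay": 0, "az": 0, "hand": 0},
    {"x": 0, "y": 0, "z": 0, "ax": 0, "ay": 0, "az": 0, "hand": 0},
    {"x": 0, "y": 0, "z": 0, "ax": 0, "ay": 0, "az": 0, "hand": 0},
    {"x": 0, "y": 0, "z": 0, "ax": 0, "ay": 0, "az": 0, "hand": 0},
    {"x": 0, "y": 0, "z": 0, "ax": 0, "ay": 0, "az": 0, "hand": 0},
    {"x": 0, "y": 0, "z": 0, "ax": 0, "ay": 0, "az": 0, "hand": 0},
    {"x": 0, "y": 0, "z": 0, "ax": 0, "ay": 0, "az": 0, "hand": 0},
    {"x": 0, "y": 0, "z": 0, "ax": 0, "ay": 0, "az": 0, "hand": 0},
  ],
)

```text
clock: 10.0
eef_pos: [446.2, -124.8, 46.3]
tcp_rot: [-3.142, 0.0, 0.375]
contact_force: [-0.0, -0.4, -0.3]
opening: 0.002
grasp_force: 0.0
```

Request:
drive_tool(
  plan=[
    {"x": 0, "y": 0, "z": 0, "ax": 0, "ay": 0, "az": 0, "hand": 0},
    {"x": 0, "y": 0, "z": 0, "ax": 0, "ay": 0, "az": 0, "hand": 0},
    {"x": 0, "y": 0, "z": 0, "ax": 0, "ay": 0, "az": 0, "hand": 0},
    {"x": 0, "y": 0, "z": 0, "ax": 0, "ay": 0, "az": 0, "hand": 0},
    {"x": 0, "y": 0, "z": 0, "ax": 0, "ay": 0, "az": 0, "hand": 0},
    {"x": 0, "y": 0, "z": 0, "ax": 0, "ay": 0, "az": 0, "hand": 0},
    {"x": 0, "y": 0, "z": 0, "ax": 0, "ay": 0, "az": 0, "hand": 0},
    {"x": 0, "y": 0, "z": 0, "ax": 0, "ay": 0, "az": 0, "hand": 0},
  ],
)

```text
clock: 10.8
eef_pos: [446.2, -124.8, 46.3]
tcp_rot: [3.142, -0.0, 0.375]
contact_force: [-0.0, 0.4, 1.0]
opening: -0.002
grasp_force: 0.0
```

Request:
drive_tool(
  plan=[
    {"x": 0, "y": 0, "z": -0.8, "ax": 0, "ay": 0, "az": 0, "hand": 0},
    {"x": 0, "y": 0, "z": -1.6, "ax": 0, "ay": 0, "az": 0, "hand": 0},
    {"x": 0, "y": 0, "z": -2.4, "ax": 0, "ay": 0, "az": 0, "hand": 0},
    {"x": 0, "y": 0, "z": -3.2, "ax": 0, "ay": 0, "az": 0, "hand": 0},
    {"x": 0, "y": 0, "z": -3.6, "ax": 0, "ay": 0, "az": 0, "hand": 0},
    {"x": 0, "y": 0, "z": -3.6, "ax": 0, "ay": 0, "az": 0, "hand": 0},
    {"x": 0, "y": 0, "z": -3.6, "ax": 0, "ay": 0, "az": 0, "hand": 0},
    {"x": 0, "y": 0, "z": -3.6, "ax": 0, "ay": 0, "az": 0, "hand": 0},
  ],
)

```text
clock: 11.6
eef_pos: [445.3, -124.6, 225.0]
tcp_rot: [-3.14, 0.002, 0.375]
contact_force: [-0.8, -0.6, -0.5]
opening: 0.003
grasp_force: 0.0
```

```bash
python3 - <<'E'
from rig import monitor, r
s=monitor.sense();print(s["clock"],s["eef_pos"],s["contact_force"])
if s["eef_pos"][2]>190: print(r.sign_off())
E
```

```text
11.6 [ 445.28894206 -124.57822606  224.96138184] [-0.79949593 -0.60878734 -0.48386871]
the job is handed in; nothing more can be done
None
```

The job is handed in at 11.6 s: I pointed about 20 mm above the long bolt's tip and then about 22 mm above the empty hole, over 2 s each, rose to about 225 mm after each, and saw no contact at the wrist.

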